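# Move the air manifold's jet tube to the free push-fit port

## Task

The bare steel jet tube on the bench air manifold sits in a port that leaks: take it out by holding the white release ring around it pressed right down to its stop while you draw the tube straight up, then push it fully home in the free middle port, so that it latches there and that port's ring stands all the way up again. Work gently, never pressing, pulling or jamming hard against the manifold, and leave the black blanking plug in its port and the other things on the bench where they are.

Things in the scene. Friction and masses are not known exactly. Their poses are not given: they have to be found in the camera images.
- tube: jet tube: plain straight steel tube standing upright, 14 mm in diameter, 94 mm long, 0.06 kg. Origin at the centre of its lower end, z up. Lowest 12 mm: tapered nose (8 mm wide at the end, 13.6 mm from 4 mm up), then an 8 mm long groove, 9 mm in diameter, that the port's latch catches; plain above. It starts latched in an outer port, fully home, standing 50 mm above the ring
- plug: black plastic blanking plug in the other outer port, with the same foot as the tube and a round head 26 mm in diameter whose top is 66 mm above the origin (22 mm above the ring). Origin at the centre of its lower end, z up. Not to be moved
- manifold: fixed aluminium air manifold, a bar 64 (x) x 270 (y) x 50 mm high, origin at the centre of its underside, z up; three equal ports along its y axis at y = +80, 0, -80 mm. A port is a round grey fitting, 34 mm in diameter (hexagon foot 43 mm), reaching 72 mm above the table, with a white release ring over it. Gauge at the +y end up to 69 mm, valve and feed pipe at the -y end up to 52 mm high
- port_l (a point): port at the manifold's +y end: the point on its vertical axis level with the top of the ring when the ring is up, 84 mm above the table. Fully home, a tube's lower end is 44 mm below this point, on the port's floor. The mouth is 17 mm wide at the ring; a bush of 15.4 mm bore begins 12 mm lower and the latch lies 25 to 29 mm below this point
- port_m (a point): the same point of the middle port, which is free
- port_r (a point): the same point of the port at the manifold's -y end
- ring_l (a joint): release ring of port_l: white flange 30 mm across, 4 mm thick, 17 mm hole. 0 = up, 0.006 m = down on its stop; a spring lifts it (5 N up, 10 N down). The tube lifts 2.6 mm before it meets the latch and passes only with the ring still some 3 mm down. Pushing a tube in (5 to 15 N) opens the latch and draws the ring down 2 to 3 mm; it springs up once the tube is home
- ring_m (a joint): the same for the middle port
- ring_r (a joint): the same for port_r
- rack: black rack 66 x 110 x 34 mm high with capped white microtubes standing 9 mm above it; origin at the centre of its underside. A bystander, not to be moved
- beaker: glass beaker, 52 mm across, 65 mm high; origin at the centre of its underside. A bystander, not to be moved
- reagent: amber glass bottle, 54 mm across, 115 mm high; origin at the centre of its underside. A bystander, not to be moved
- tipbox: blue box with a clear lid, 85 x 120 x 63 mm; origin at the centre of its underside. A bystander, not to be moved
- block: aluminium heating block with black wells, 75 x 95 x 32 mm; origin at the centre of its underside. A bystander, not to be moved
- marker: black marker pen lying on the table, 135 mm long, 17 mm thick, along its x axis; origin at the centre of its underside. A bystander, not to be moved
- timer: white bench timer lying flat, 50 x 65 x 20 mm; origin at the centre of its underside. A bystander, not to be moved

How it is judged:
On the way, in this order (a step that is already met when the one before it is completed fails the run):
1. the tube is drawn past the latch of its own port with the ring held down (((horizontal distance between tube and port_l below 0.006 m and value of joint ring_l above 0.0015 m and z of tube in the frame of port_l between -0.04 and -0.032 m) or (horizontal distance between tube and port_r below 0.006 m and value of joint ring_r above 0.0015 m and z of tube in the frame of port_r between -0.04 and -0.032 m))).
2. the tube is clear of its old port (height (world z) of tube above 0.086 m), for 0.1 s.
At the end, for the whole second after the job is handed in: The tube stands upright in the middle port, fully home (within 1.5 mm of the port's floor) and at rest, released; all three rings are up (within 1 mm), and the blanking plug is still latched in its own port (horizontal distance between tube and port_m below 0.003 m and z of tube in the frame of port_m between -0.0465 and -0.0425 m and value of joint each of ring_m, ring_l, ring_r below 0.001 m and angle between tube's own z axis and vertical below 0.1 rad and linear speed of tube below 0.01 m/s and distance of plug from where it was at the start of the episode below 0.003 m); the robot touches nothing.
It fails at once if the gripper or arm bears on the manifold or a ring with more than 30 N (contact force between any of the fingers, the arm and manifold above 30 N).
It fails at once if the tube is pulled, pushed or jammed against the manifold with more than 50 N in all its contacts there together (contact force between tube and manifold above 50 N).
It fails at once if the blanking plug is moved by more than 5 mm (distance of plug from where it was at the start of the episode above 0.005 m).
It fails at once if a bystander is moved by more than 15 mm (distance of any of rack, beaker, reagent, tipbox, block, marker, timer from where it was at the start of the episode above 0.015 m).
It also fails if it takes over 45 s, if anything falls off the work surface, if the arm or the gripper's body presses on something with over 40 N, if the wrist force passes 120 N, or if a joint passes its speed limit or range.

## Robot

A 7-joint arm with a two-finger parallel gripper is mounted at the origin on the work surface. World frame = base frame: x ahead of the robot, y to its left, z up, the work surface at z = 0. Lengths are in m, angles in rad, forces in N, time in s.
With the tool pointing down it reaches from about 0.35 to 0.9 m from the base axis. Payload 19.9 kg.
Tool frame: the origin (TCP) lies between the finger pads; the fingertips stand 19 mm ahead of it and the grasp point (between the pads) is the TCP; z points along the fingers, y is the direction in which the jaws open and shut (so a half turn about z gives the same grasp; the last joint's range is limited). The gripper opens to 94 mm and grips with 3 to 60 N. Pads are 16 mm wide; open, the fingers measure 119 mm over their backs; the gripper's body (75 mm by 177 mm) begins 78 mm behind the grasp point.
Start: joints at [-1.242, 0.417, -0.01, 1.614, 0.005, 1.111, -0.053], TCP at [0.226, 0.583, 0.224] pointing down, gripper open.
Joint ranges: [-2.81, 2.81], [-0.39, 2.02], [-1.27, 1.25], [0.06, 2.57], [-1.19, 4.33], [0.19, 2], [-2.82, 2.82]. Speed limits (rad/s): [1.89, 1.89, 2.39, 2.39, 3.01, 3.01, 3.01].

## Interface

Orientations are given as a 3x3 rotation matrix whose columns are the frame's x, y, z axes.
In Python, from rig import robot gives the robot as it stands. Calls block until the motion is done:
- robot.move_ptp(position, orientation): joint-space move of the TCP to a pose.
- robot.move_linear(position, velocity=0.15, frame=None, threshold=None): straight line of the TCP; frame=None keeps the orientation; velocity is the mean speed in m/s. With threshold (N) it stops when the force on the tool has changed by that much, and returns True; else False.
- robot.goto_joints(angles): joint-space move.
- robot.gripper_to(opening): finger opening in m; the grip force is fixed at half the most; returns when the fingers have stopped.
- robot.pause(seconds).
- robot.ik(position, orientation): joint angles nearest the present ones, or None.
- robot.get_state(): the state.
- robot.grab_frame(name): name is "side" or "top" or "wrist"; returns the picture (480x640x3 uint8, red, green, blue); there is no depth.
- robot.camera_info(name): a dict with "fx", "fy", "cx", "cy" (pixels), "rvec" (rotation vector, rad) and "tvec" (3), from world to camera coordinates, as OpenCV has them. Camera axes: x right, y down, z forward; pixel columns grow to the right and rows downward; lengths in m; the calibration is good to about 2 mm. A picture is of the moment at which its call begins: read the wrist's pose just before it. camera_info takes no time and is no camera call; for the wrist camera it gives the pose at the moment of the call.
A pose or a line that the arm cannot do raises robot.PlanningError and nothing moves.
- robot.sign_off(): hands the job in, once; it reports no verdict.
The state is a dict: "time": time; "qpos": joint angles; "joint_vel": joint speeds; "effort": joint torques, N m; "ee_pos": TCP position; "tool_rot": TCP orientation; "force": force on the tool from outside, world axes, zero at the start; "moment": the same for the moment, N m; "opening": finger opening in m.
Only numpy, scipy, OpenCV 4.12 (cv2) and the standard library are available. Lean on these libraries where they do the work, as an engineer would, in place of code of your own. Each camera call takes 0.05 s, during which the arm holds its last target.

## Working session

There is one attempt and no reset: what is moved stays moved. The work goes in short steps, each a Python script; the robot and the scene stay as the last script left them, time stands still between calls to the robot, and variables do not carry over. Pictures are saved under pics/ and viewed, and the job is handed in when it is done.

```bash
mkdir -p pics; ls; python3 - <<'E'
from rig import robot
import cv2
for n in ("side","top","wrist"):
    i=robot.camera_info(n); print(n,{k:(v.round(3).tolist() if hasattr(v,'round') and hasattr(v,'tolist') else v) for k,v in i.items()})
    cv2.imwrite(f"pics/a_{n}.png",robot.grab_frame(n)[:,:,::-1])
s=robot.get_state();print(s)
E
```

```text
pics
side {'fx': 548.9471422262561, 'fy': 548.9471422262561, 'cx': 319.6970209055243, 'cy': 237.48204719213535, 'rvec': [2.13, -0.294, 0.165], 'tvec': [-0.531, 0.175, 0.876]}
top {'fx': 436.683299489182, 'fy': 436.683299489182, 'cx': 320.42937391314535, 'cy': 229.5453752895974, 'rvec': [2.204, -2.139, 0.138], 'tvec': [0.006, 0.574, 1.012]}
wrist {'fx': 355.8376753532918, 'fy': 355.8376753532918, 'cx': 318.0353991052468, 'cy': 244.64522237741946, 'rvec': [-2.416, -1.655, -0.206], 'tvec': [-0.624, -0.025, 0.391]}
{'time': 0.15, 'qpos': array([-1.24247004,  0.41781194, -0.01032234,  1.61396909,  0.00469292,
        1.11074455, -0.05301956]), 'joint_vel': array([ 0.00192999, -0.00128022,  0.00036434, -0.0032069 ,  0.00154144,
       -0.0011581 , -0.00049354]), 'effort': array([ 3.70193329e-04, -8.51528263e+01,  6.39382526e-01, -4.26137674e+01,
       -4.88107104e-02,  1.71431608e-02,  5.35436698e-05]), 'ee_pos': array([0.22581025, 0.58250987, 0.22401254]), 'tool_rot': array([[-9.32391008e-01,  3.61451152e-01, -2.69112897e-04],
       [ 3.61451247e-01,  9.32390606e-01, -8.68188841e-04],
       [-6.28895200e-05, -9.06762661e-04, -9.99999587e-01]]), 'force': array([ 0.29763122, -0.25410295,  0.54746583]), 'moment': array([ 0.02145787, -0.01997669, -0.01341556]), 'opening': 0.0939099793558714}
```

View pics/a_side.png

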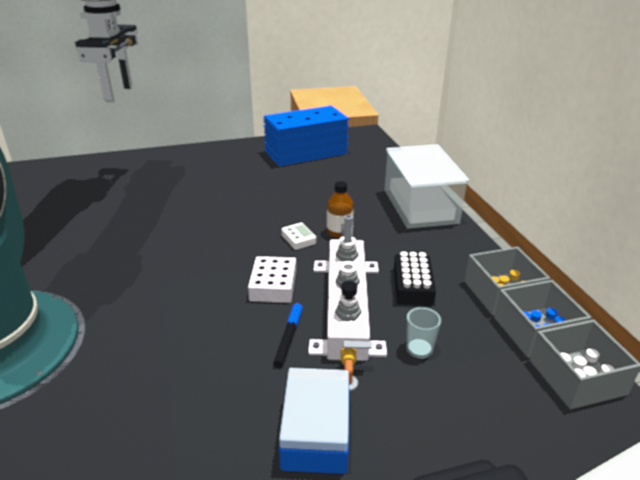

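View pics/a_top.png

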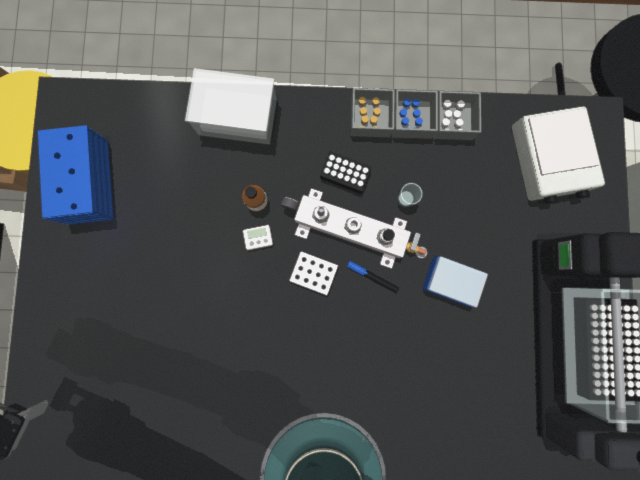

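View pics/a_wrist.png

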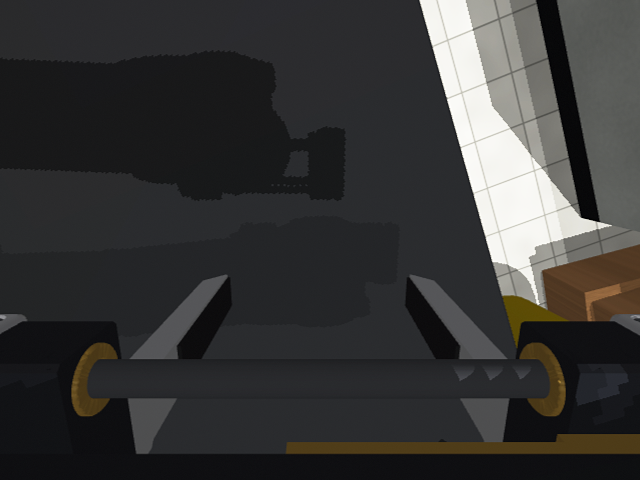

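The tube stands in the port at the gauge end (`top` px about (321,212)). The free middle port is at about (353,226) and the plug at about (388,236). The bottle stands near the gauge end, at (255,196). Next I'll zoom in to measure these.

```bash
cat > h.py <<'E'
import numpy as np,cv2
from rig import robot
def ray(i,u,v):
    R,_=cv2.Rodrigues(np.array(i["rvec"],float)); t=np.array(i["tvec"],float).ravel()
    d=R.T@np.array([(u-i["cx"])/i["fx"],(v-i["cy"])/i["fy"],1.]); return -R.T@t,d
def onz(i,u,v,z):
    c,d=ray(i,u,v); return c+d*(z-c[2])/d[2]
def proj(i,P):
    K=np.array([[i["fx"],0,i["cx"]],[0,i["fy"],i["cy"]],[0,0,1.]])
    return cv2.projectPoints(np.array(P,float).reshape(-1,3),np.array(i["rvec"],float),np.array(i["tvec"],float),K,None)[0].reshape(-1,2)
E
python3 - <<'E'
from h import *
t=cv2.imread("pics/a_top.png");s=cv2.imread("pics/a_side.png")
cv2.imwrite("pics/b_top.png",cv2.resize(t[180:270,280:440],None,fx=5,fy=5,interpolation=cv2.INTER_CUBIC))
cv2.imwrite("pics/b_side.png",cv2.resize(s[200:330,300:400],None,fx=4.5,fy=4.5,interpolation=cv2.INTER_CUBIC))
E
```

```text
(no output)
```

View pics/b_top.png

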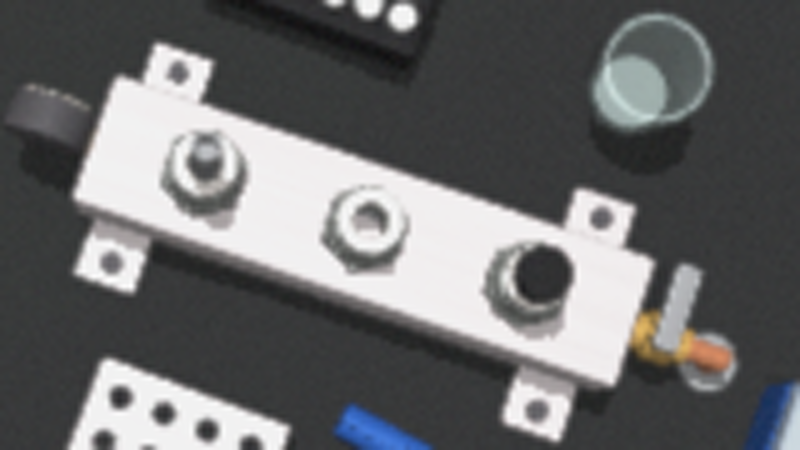

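View pics/b_side.png

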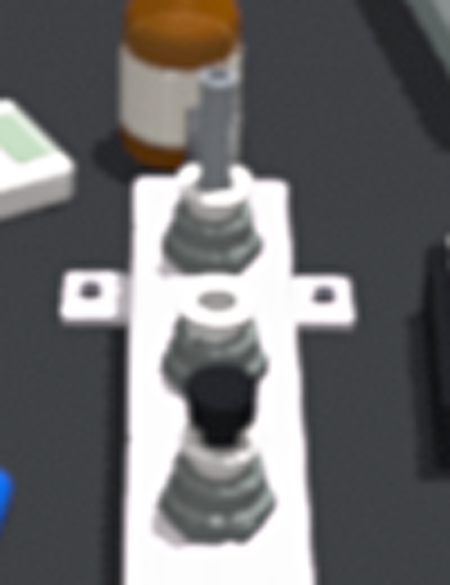

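```bash
python3 - <<'E'
from h import *
i=robot.camera_info("top")
a=onz(i,321.6,210,.134);b=onz(i,354,222.6,.084);c=onz(i,389.2,234.6,.106)
print(a,b,c,np.linalg.norm(a-b),np.linalg.norm((c-b)[:2]),np.linalg.norm((c-a)[:2]))
m=(a-c)[:2];print(np.degrees(np.arctan2(m[1],m[0])), ((a+c)/2))
j=robot.camera_info("side")
print(proj(j,[a,b,c]))  # expect side px
print(onz(j,300+217/4.5,200+300/4.5,.084),onz(j,300+217/4.5,200+75/4.5,.134))
print(onz(i,255,196,.115))
E
```

```text
[0.60506311 0.02285971 0.134     ] [ 0.58626443 -0.05249655  0.084     ] [ 0.55894659 -0.12934862  0.106     ] 0.0923685863100204 0.08156289452701719 0.15904121941551486
73.14409215913702 [ 0.58200485 -0.05324446  0.12      ]
[[345.35841863 216.28518996]
 [347.77018235 265.48379781]
 [347.02523375 284.93729194]]
[ 0.58593303 -0.05591301  0.084     ] [0.60948509 0.02028184 0.134     ]
[0.63470953 0.17071764 0.115     ]
```

```bash
cat >> h.py <<'E'
def ori(deg):
    a=np.radians(deg);c,s=np.cos(a),np.sin(a)
    return np.array([[-s,c,0],[c,s,0],[0,0,-1.]]).T.T if False else np.column_stack([[s*1.0*1,-c,0],[c,s,0],[0,0,-1]]) if False else np.column_stack([np.cross([c,s,0],[0,0,-1]),[c,s,0],[0,0,-1]])
E
python3 - <<'E'
from h import *
q0=robot.get_state()["qpos"]
for d in (-16.9,163.1):
    q=robot.ik([.605,.023,.27],ori(d)); print(d,None if q is None else np.round(q,2))
q=[robot.ik([.605,.023,.27],ori(d)) for d in (-16.9,163.1)]
d=[-16.9,163.1][int(np.argmin([9 if x is None else max(abs(x-q0)) for x in q]))]
print(d)
robot.move_ptp([.605,.023,.27],ori(d))
i=robot.camera_info("wrist");f=robot.grab_frame("wrist");cv2.imwrite("pics/c_wrist.png",f[:,:,::-1])
s=robot.get_state();print(s["time"],s["ee_pos"],s["force"],s["opening"])
print("cam",ray(i,320,240))
print(proj(i,[[.605,.023,.134],[.584,-.0535,.084],[.559,-.129,.106]]))
E
```

```text
-16.9 [-0.6   0.41  0.68  1.63 -0.27  1.2  -0.16]
163.1 [ 0.67  0.56 -1.08  1.59  0.51  1.31  2.36]
-16.9
2.6083 [0.60498022 0.02406078 0.26981915] [-0.31361496 -0.51328046 -0.68655264] 0.0941036039035923
cam (array([0.62526287, 0.09287542, 0.43024679]), array([-0.06308577, -0.22596449, -0.97219398]))
[[319.18074155 241.44737441]
 [320.90503488 303.53301409]
 [318.86860657 382.8091952 ]]
```

View pics/c_wrist.png

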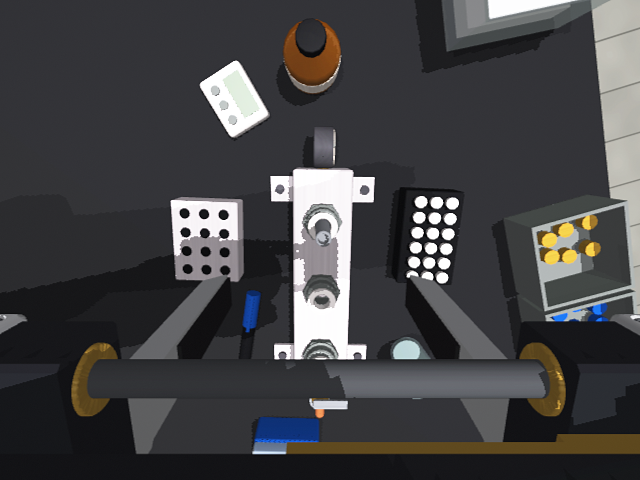

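Manifold is upright in the wrist picture, so the jaw direction is right. The tube top is near (322,238) and the free ring near (321,297). I'll zoom in to refine this.

```bash
python3 - <<'E'
from h import *
t=cv2.imread("pics/c_wrist.png")
cv2.imwrite("pics/d_w.png",cv2.resize(t[195:315,270:370],None,fx=5,fy=5,interpolation=cv2.INTER_NEAREST))
E
```

```text
(no output)
```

View pics/d_w.png

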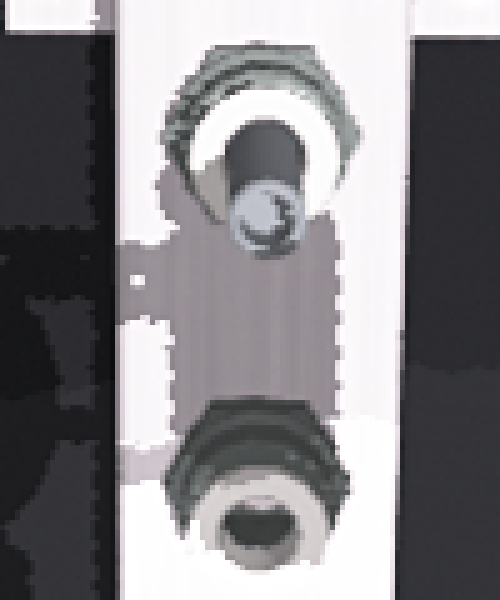

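```bash
python3 - <<'E'
from h import *
i=robot.camera_info("wrist")
P=onz(i,323.0,237.8,.134);Q=onz(i,322.0,298.2,.084)
print(P,Q,np.linalg.norm((P-Q)[:2]),np.degrees(np.arctan2(*(P-Q)[1::-1])))
s=robot.get_state()
print("TCP/tips px",proj(i,[s["ee_pos"],s["ee_pos"]-[0,0,.019]]))
f=(s["tool_rot"]);print(f.round(4))
for sg in(-1,1): print(proj(i,s["ee_pos"]+f@np.array([0,sg*.047,.019])), proj(i,s["ee_pos"]+f@np.array([.008,sg*.047,.019])), proj(i,s["ee_pos"]+f@np.array([-.008,sg*.047,.019])))
E
```

```text
[0.60905892 0.02497468 0.134     ] [ 0.58680763 -0.04824214  0.084     ] 0.07652334567465804 73.09547249890485
TCP/tips px [[319.10923139 305.70643771]
 [319.02738973 291.11385542]]
[[ 2.890e-01  9.573e-01 -3.000e-04]
 [ 9.573e-01 -2.890e-01  1.000e-04]
 [ 1.000e-04 -3.000e-04 -1.000e+00]]
[[231.72817345 291.11117771]] [[230.82612433 277.0496469 ]] [[232.61178502 304.88529594]]
[[406.31825377 291.1130872 ]] [[407.23785751 277.0493909 ]] [[405.41744926 304.88928288]]
```

```bash
python3 - <<'E'
from h import *
robot.move_ptp([.608,.0235,.175],ori(-16.9))
i=robot.camera_info("wrist");f=robot.grab_frame("wrist");cv2.imwrite("pics/e_wrist.png",f[:,:,::-1])
s=robot.get_state();print(s["time"],s["ee_pos"],s["force"],s["opening"])
cv2.imwrite("pics/e_side.png",cv2.resize(robot.grab_frame("side")[180:330,270:430,::-1],None,fx=4,fy=4,interpolation=cv2.INTER_CUBIC))
print("tip px",proj(i,[s["ee_pos"]-[0,0,.019],[.608,.0235,.134],[.608,.0235,.084]]))
E
```

```text
3.125 [0.60894645 0.02348555 0.17689055] [0.01022554 0.33872327 0.45257822] 0.09402838123405231
tip px [[320.18654569 291.58432641]
 [318.45020741 277.05195887]
 [318.39440095 254.24867962]]
```

View pics/e_wrist.png

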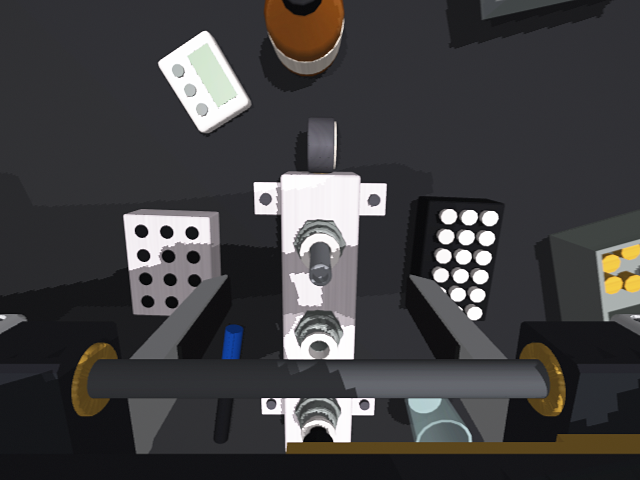

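View pics/e_side.png

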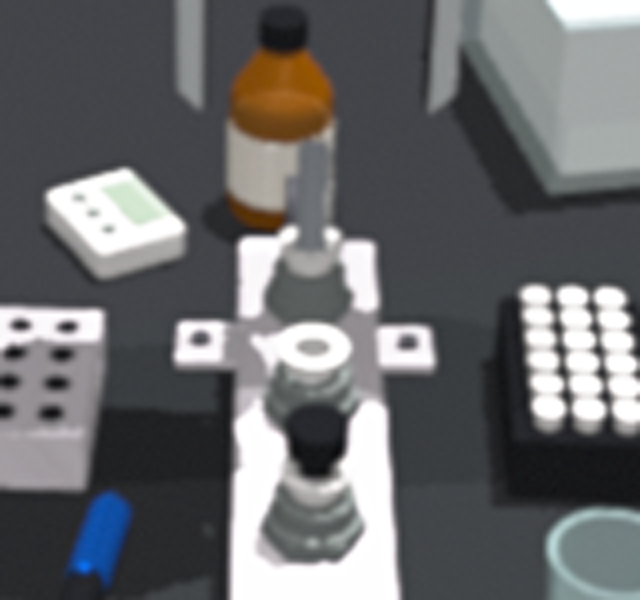

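```bash
python3 - <<'E'
from h import *
robot.pause(.3)
i=robot.camera_info("wrist");f=robot.grab_frame("wrist")
s=robot.get_state();print(s["time"],s["ee_pos"],s["force"])
cv2.imwrite("pics/f_w.png",cv2.resize(f[210:370,260:380,::-1],None,fx=5,fy=5,interpolation=cv2.INTER_NEAREST)[:,:][:800])
np.save("fi.npy",i,allow_pickle=True);cv2.imwrite("pics/f_full.png",f[:,:,::-1])
im=cv2.resize(f[215:335,260:380,::-1],None,fx=5,fy=5,interpolation=cv2.INTER_NEAREST)
cv2.imwrite("pics/f_a.png",im)
im=cv2.resize(f[270:370,180:440,::-1],None,fx=3,fy=3,interpolation=cv2.INTER_NEAREST)
cv2.imwrite("pics/f_b.png",im)
print(proj(i,[[.608,.0235,.134]]), proj(i,[s["ee_pos"]-[0,0,.019]]))
E
```

```text
3.525 [0.60818784 0.02357246 0.1755172 ] [-0.08686402 -0.35045916 -0.99731378]
[[318.45987614 277.32191766]] [[318.82687906 291.12730383]]
```

View pics/f_a.png

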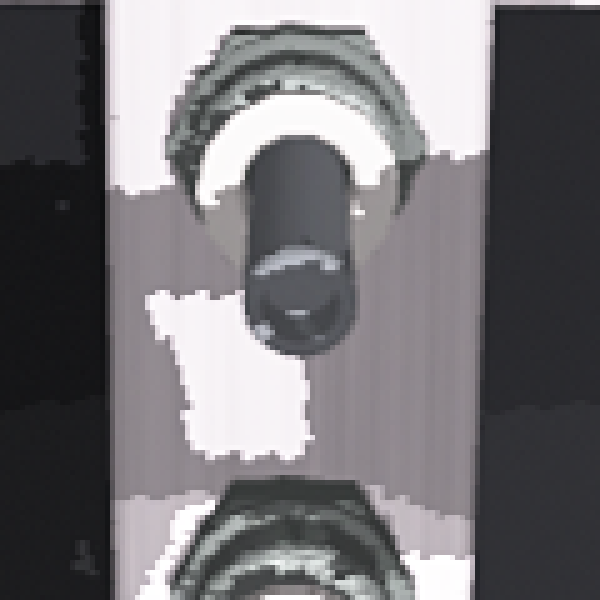

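View pics/f_b.png

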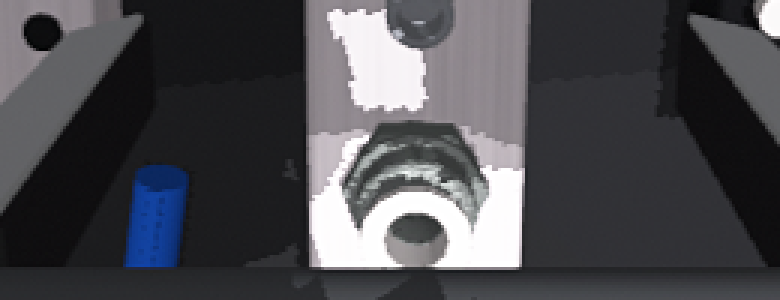

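```bash
python3 - <<'E'
from h import *
i=np.load("fi.npy",allow_pickle=True).item()
u=np.array([.957,-.2904]);w=np.array([.2904,.957])
for n,p,z in [("tube",(319.8,274.5),.134),("ring_l",(318.8,215+185/5-.5),.084),("ring_m",(318.8,270+241/3),.084)]:
    P=onz(i,*p,z);print(n,P,"jaw",P[:2]@u,"axis",P[:2]@w)
s=robot.get_state();print(s["ee_pos"][:2]@u,s["ee_pos"][:2]@w)
j=robot.camera_info("side")
for p,z in [((270+313/4,180+348/4),.084)]:
    P=onz(j,*p,z);print(P,P[:2]@u,P[:2]@w)
E
```

```text
tube [0.60928706 0.02497615 0.134     ] jaw 0.5758346455890245 axis 0.20083913746440718
ring_l [0.60899553 0.02562086 0.084     ] jaw 0.5753684268052035 axis 0.201371461493649
ring_m [ 0.58546889 -0.05198473  0.084     ] jaw 0.5753900950787195 axis 0.12027077705668444
0.575190320877843 0.19917659151648018
[ 0.58567925 -0.0568273   0.084     ] 0.5769976941332585 0.11569753020099553
```

```bash
cat >> h.py <<'E'
u=np.array([.957,-.2904]);w=np.array([.2904,.957])
u/=np.linalg.norm(u);w/=np.linalg.norm(w)
def xy(a,b): return u*a+w*b
def st(tag=""):
    s=robot.get_state();p=s["ee_pos"];f=s["force"]
    print(tag,"t%.2f"%s["time"],"jaw %.4f ax %.4f z %.4f"%(p[:2]@u,p[:2]@w,p[2]),"F jaw %.2f ax %.2f z %.2f"%(f[:2]@u,f[:2]@w,f[2]),"M",s["moment"].round(2),"op %.4f"%s["opening"]);return s
E
python3 - <<'E'
from h import *
R=ori(-16.9)
p=xy(.5756,.2008)
robot.move_linear([*p,.175],frame=R)
robot.gripper_to(.032)
robot.pause(.2);st("a")
print(robot.move_linear([*p,.113],velocity=.08,threshold=6));robot.pause(.2);st("b")
robot.gripper_to(.020);robot.pause(.2);st("20")
robot.gripper_to(.017);robot.pause(.2);st("17")
cv2.imwrite("pics/g_w.png",robot.grab_frame("wrist")[:,:,::-1])
E
```

```text
a t5.03 jaw 0.5756 ax 0.2008 z 0.1750 F jaw -0.64 ax 0.11 z 0.40 M [-0.11  0.07 -0.  ] op 0.0320
False
b t6.15 jaw 0.5758 ax 0.2009 z 0.1134 F jaw -0.08 ax 0.82 z -0.08 M [-0.06  0.05 -0.03] op 0.0323
20 t6.78 jaw 0.5756 ax 0.2008 z 0.1130 F jaw -0.71 ax -0.11 z -0.95 M [-0.09  0.05 -0.01] op 0.0199
17 t7.27 jaw 0.5756 ax 0.2008 z 0.1130 F jaw 0.34 ax -0.41 z 0.54 M [-0.06  0.08  0.06] op 0.0168
```

View pics/g_w.png

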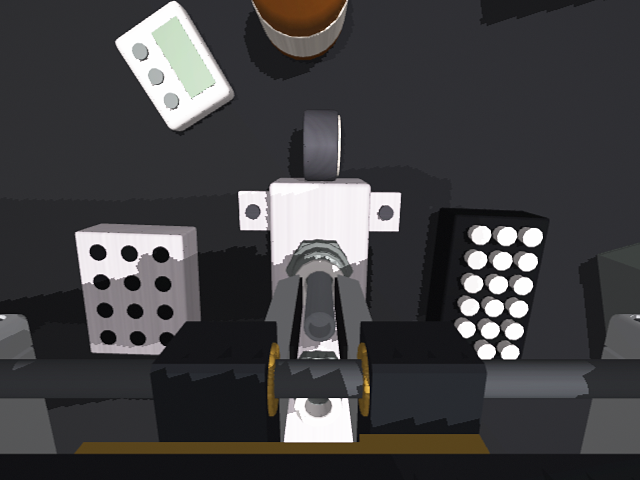

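```bash
python3 - <<'E'
from h import *
p=xy(.5756,.2008)
robot.gripper_to(.0155);robot.pause(.15);st("15.5")
print(robot.move_linear([*p,.0995],velocity=.02,threshold=12));robot.pause(.1);st("b")
print(robot.move_linear([*p,.0955],velocity=.006,threshold=10));robot.pause(.1);st("c")
E
```

```text
15.5 t7.71 jaw 0.5756 ax 0.2008 z 0.1130 F jaw 0.64 ax -0.76 z -0.63 M [-0.07  0.13 -0.02] op 0.0153
False
b t8.63 jaw 0.5756 ax 0.2008 z 0.0996 F jaw -3.27 ax -0.99 z 8.38 M [0.03 0.83 0.03] op 0.0151
True
c t9.23 jaw 0.5756 ax 0.2008 z 0.0973 F jaw -2.55 ax -0.56 z 10.10 M [-0.03  0.84 -0.01] op 0.0156
```

```bash
python3 - <<'E'
from h import *
p=xy(.5756,.2008)
for z in (.0970,.0967,.0964):
    robot.move_linear([*p,z],velocity=.006);robot.pause(.1);s=st(str(z))
    if s["force"][2]>13: break
E
```

```text
0.097 t9.58 jaw 0.5756 ax 0.2008 z 0.0973 F jaw -3.84 ax -0.70 z 10.66 M [0.06 0.99 0.03] op 0.0154
0.0967 t9.93 jaw 0.5756 ax 0.2008 z 0.0972 F jaw -5.08 ax -0.87 z 14.34 M [0.07 1.47 0.02] op 0.0155
```

The ring is on its stop: force rises from 10.7 to 14.3 N with no further travel. Next I'll grip and draw.

```bash
python3 - <<'E'
from h import *
p=xy(.5756,.2008)
robot.gripper_to(.008);robot.pause(.1);s=st("grip")
E
```

```text
grip t10.25 jaw 0.5760 ax 0.2009 z 0.0973 F jaw -2.91 ax -0.29 z 11.77 M [-0.02  0.89  0.05] op 0.0137
```

```bash
python3 - <<'E'
from h import *
s=robot.get_state();p=s["ee_pos"][:2]
print(robot.move_linear([*p,.1015],velocity=.02,threshold=24));st("l1")
E
```

```text
False
l1 t10.64 jaw 0.5762 ax 0.2009 z 0.1015 F jaw 1.25 ax -0.04 z 3.11 M [-0.14 -0.08  0.  ] op 0.0136
```

```bash
python3 - <<'E'
from h import *
s=robot.get_state();p=s["ee_pos"][:2]
print(robot.move_linear([*p,.110],velocity=.03,threshold=20));st("l2")
print(robot.move_linear([*p,.152],velocity=.08,threshold=20));robot.pause(.15);st("l3")
cv2.imwrite("pics/h_w.png",robot.grab_frame("wrist")[:,:,::-1])
cv2.imwrite("pics/h_side.png",cv2.resize(robot.grab_frame("side")[150:330,260:440,::-1],None,fx=3.3,fy=3.3,interpolation=cv2.INTER_CUBIC))
E
```

```text
False
l2 t11.07 jaw 0.5762 ax 0.2009 z 0.1102 F jaw 0.31 ax -1.16 z 1.55 M [-0.29  0.03  0.05] op 0.0137
False
l3 t11.90 jaw 0.5759 ax 0.2008 z 0.1515 F jaw 0.85 ax 0.21 z -1.34 M [-0.04  0.05 -0.02] op 0.0138
```

View pics/h_w.png

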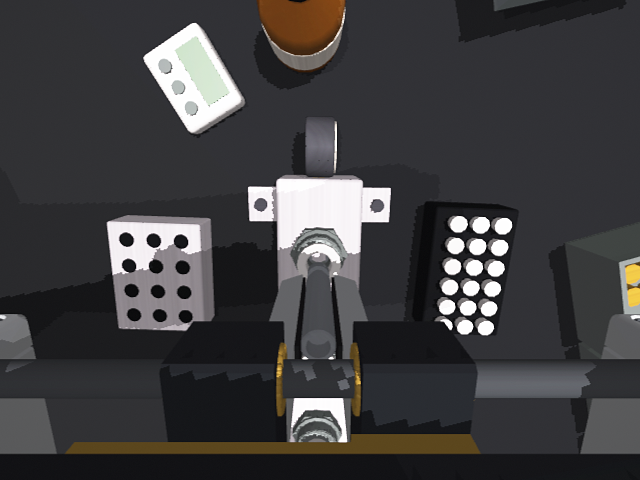

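View pics/h_side.png

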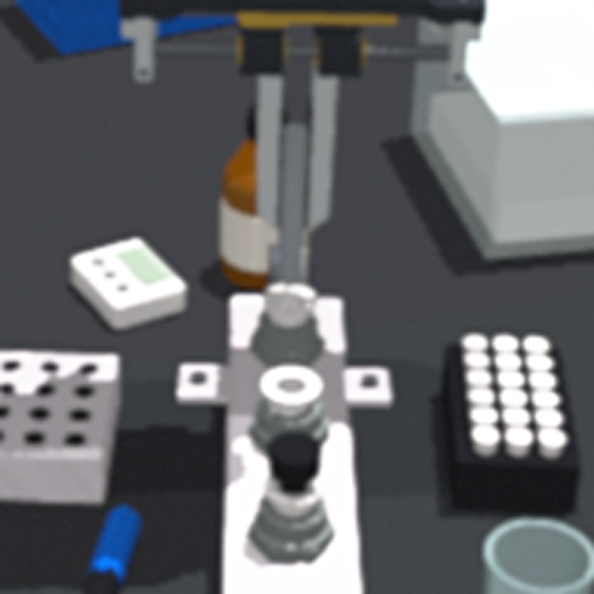

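```bash
python3 - <<'E'
from h import *
p=xy(.5760,.1209)
robot.move_linear([*xy(.5760,.2009),.156],velocity=.06)
robot.move_linear([*p,.156],velocity=.08);robot.pause(.3);st("over")
cv2.imwrite("pics/i_side.png",cv2.resize(robot.grab_frame("side")[200:330,280:420,::-1],None,fx=4,fy=4,interpolation=cv2.INTER_CUBIC))
print(robot.move_linear([*p,.131],velocity=.03,threshold=5));st("mouth")
print(robot.move_linear([*p,.119],velocity=.02,threshold=5));robot.pause(.1);st("bush")
E
```

```text
over t13.70 jaw 0.5760 ax 0.1211 z 0.1560 F jaw 0.15 ax -1.11 z -0.55 M [-0.1   0.04  0.  ] op 0.0138
False
mouth t14.73 jaw 0.5761 ax 0.1209 z 0.1312 F jaw 0.34 ax 0.62 z -0.71 M [-0.07  0.11  0.04] op 0.0135
False
bush t15.58 jaw 0.5761 ax 0.1209 z 0.1191 F jaw -0.23 ax 0.05 z -0.30 M [-0.07  0.05  0.03] op 0.0137
```

View pics/i_side.png

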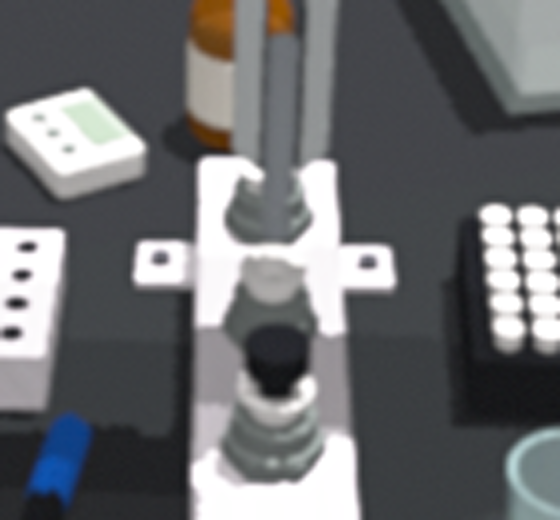

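```bash
python3 - <<'E'
from h import *
p=xy(.5760,.1209)
robot.gripper_to(.022);robot.pause(.15);st("rel")
robot.move_linear([*p,.141],velocity=.06);robot.pause(.15)
cv2.imwrite("pics/j_w.png",robot.grab_frame("wrist")[:,:,::-1])
cv2.imwrite("pics/j_side.png",cv2.resize(robot.grab_frame("side")[200:330,280:420,::-1],None,fx=4,fy=4,interpolation=cv2.INTER_CUBIC))
robot.gripper_to(.008);robot.pause(.15);st("regrip")
E
```

```text
rel t16.11 jaw 0.5760 ax 0.1209 z 0.1190 F jaw 0.51 ax -0.40 z 0.03 M [-0.07  0.06 -0.03] op 0.0219
regrip t17.33 jaw 0.5759 ax 0.1209 z 0.1409 F jaw -1.00 ax -0.57 z -0.99 M [-0.03  0.26  0.01] op 0.0134
```

View pics/j_w.png

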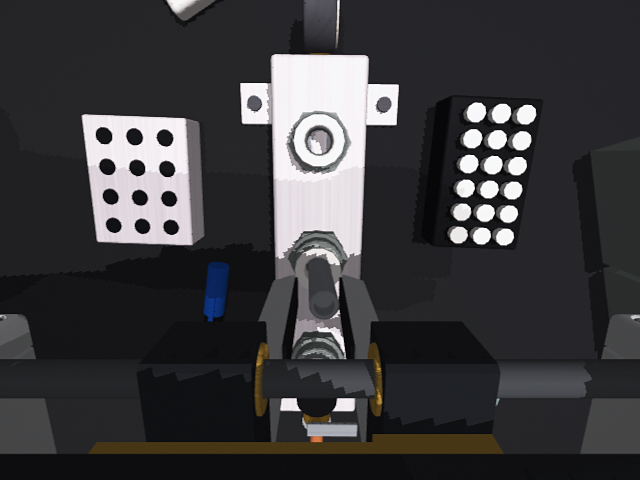

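View pics/j_side.png

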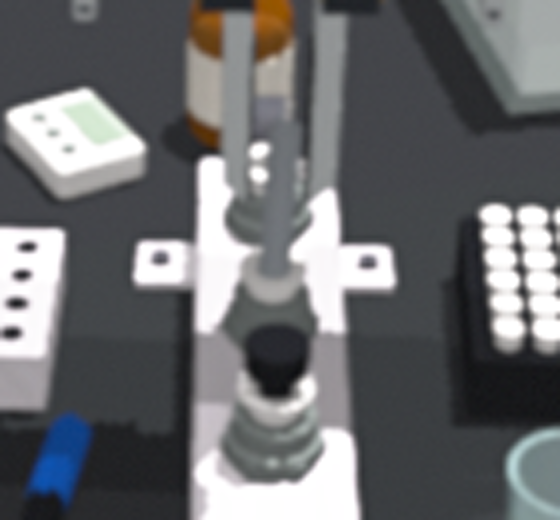

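```bash
python3 - <<'E'
from h import *
p=xy(.5760,.1209)
print(robot.move_linear([*p,.127],velocity=.02,threshold=22));st("1")
for z in np.arange(.1255,.115,-.0015):
    r=robot.move_linear([*p,z],velocity=.015,threshold=14);s=st("%.4f %s"%(z,r))
    if s["force"][2]>16: break
robot.pause(.2);st("e")
E
```

```text
False
1 t18.18 jaw 0.5759 ax 0.1207 z 0.1268 F jaw -1.56 ax -3.14 z -2.62 M [-0.95  0.52 -0.02] op 0.0135
0.1255 False t18.43 jaw 0.5760 ax 0.1207 z 0.1254 F jaw 0.17 ax -5.24 z -1.79 M [-1.2   0.49  0.03] op 0.0134
0.1240 False t18.68 jaw 0.5762 ax 0.1207 z 0.1244 F jaw -2.32 ax -4.19 z 6.34 M [-1.2   1.13  0.03] op 0.0136
0.1225 False t18.93 jaw 0.5767 ax 0.1209 z 0.1239 F jaw -6.60 ax -4.68 z 22.01 M [-0.71  2.11  0.03] op 0.0135
e t19.13 jaw 0.5767 ax 0.1208 z 0.1239 F jaw -5.89 ax -4.77 z 22.07 M [-0.75  2.11  0.06] op 0.0135
```

```bash
python3 - <<'E'
from h import *
p=xy(.5760,.1209)
robot.gripper_to(.024);robot.pause(.2);st("open")
robot.move_linear([*p,.19],velocity=.1);robot.pause(.3)
i=robot.camera_info("wrist");f=robot.grab_frame("wrist");np.save("ki.npy",i,allow_pickle=True)
cv2.imwrite("pics/k_w.png",f[:,:,::-1]);st()
cv2.imwrite("pics/k_side.png",cv2.resize(robot.grab_frame("side")[200:330,280:420,::-1],None,fx=4,fy=4,interpolation=cv2.INTER_CUBIC))
c=xy(.576,.1209)
for b in (.040,.046,.0): print(proj(i,[[*c,b+.094]]),proj(robot.camera_info("side"),[[*c,b+.094],[*c,.084]]))
E
```

```text
open t19.74 jaw 0.5760 ax 0.1210 z 0.1225 F jaw -0.41 ax -0.23 z 0.32 M [-0.1   0.1  -0.04] op 0.0244
 t20.92 jaw 0.5759 ax 0.1208 z 0.1897 F jaw 0.07 ax 0.30 z 0.43 M [-0.06  0.07  0.02] op 0.0242
[[319.17190779 269.56215123]] [[348.56667398 240.30820705]
 [347.60971918 265.1685472 ]]
[[319.18804917 272.60576313]] [[348.68542263 237.22328395]
 [347.60971918 265.1685472 ]]
[[319.08234087 252.67345096]] [[347.79657743 260.31423265]
 [347.60971918 265.1685472 ]]
```

View pics/k_w.png

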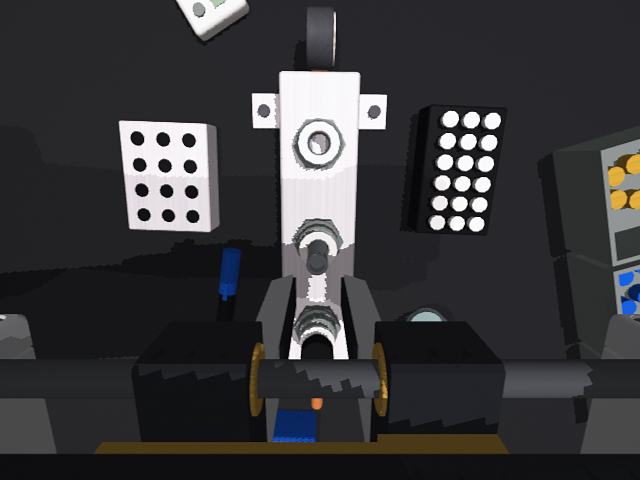

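View pics/k_side.png

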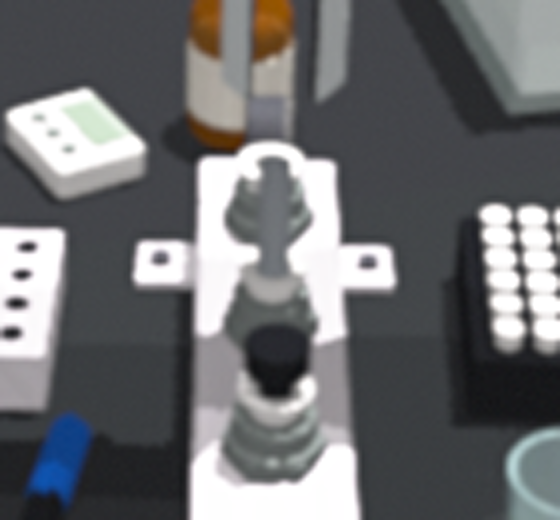

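Top of the tube in `side` is about (348,240), which matches the fully home projection (348.6,240.3); 6 mm high would give 237.2. I'll verify with a gentle touch on the tube top with the fingers closed.

```bash
python3 - <<'E'
from h import *
p=xy(.5760,.1209)
print(proj(robot.camera_info("side"),[[*xy(.576,.2009),.134]]))
robot.gripper_to(0);st("closed")
robot.move_linear([*p,.163],velocity=.08,threshold=8);robot.pause(.1);st()
for z in (.156,.1545,.1535,.153,.1525,.152):
    robot.move_linear([*p,z],velocity=.01,threshold=14);robot.pause(.05);s=st(str(z))
    if s["force"][2]>12: break
E
```

```text
[[347.39652753 215.34143372]]
closed t21.51 jaw 0.5760 ax 0.1209 z 0.1900 F jaw 0.02 ax -1.17 z -0.34 M [-0.08  0.15 -0.01] op 0.0003
 t22.09 jaw 0.5762 ax 0.1208 z 0.1632 F jaw -0.51 ax 1.44 z 0.54 M [-0.06  0.05 -0.03] op 0.0005
0.156 t22.99 jaw 0.5760 ax 0.1209 z 0.1560 F jaw -0.43 ax -0.24 z -0.42 M [-0.05  0.07  0.01] op 0.0009
0.1545 t23.34 jaw 0.5760 ax 0.1209 z 0.1545 F jaw -1.11 ax 0.50 z -0.71 M [-0.04  0.1   0.03] op 0.0002
0.1535 t23.64 jaw 0.5761 ax 0.1209 z 0.1536 F jaw 0.00 ax 0.02 z 0.77 M [-0.06  0.14 -0.02] op 0.0004
0.153 t23.94 jaw 0.5763 ax 0.1209 z 0.1533 F jaw 0.01 ax 0.60 z 5.60 M [-0.08  0.08  0.03] op 0.0005
0.1525 t24.24 jaw 0.5766 ax 0.1210 z 0.1531 F jaw -0.95 ax -0.32 z 9.42 M [-0.11  0.1   0.03] op 0.0007
0.152 t24.54 jaw 0.5769 ax 0.1210 z 0.1530 F jaw 0.89 ax -0.69 z 12.59 M [-0.1   0.1  -0.04] op 0.0006
```

The touch met a firm stop with the tips at 0.134 m, which is fully home. Now I'll retreat and check the rings.

```bash
python3 - <<'E'
from h import *
robot.move_linear([*xy(.5760,.1209),.20],velocity=.1)
robot.move_ptp([*xy(.576,.09),.28],ori(-16.9));robot.pause(.4)
i=robot.camera_info("wrist");f=robot.grab_frame("wrist")
cv2.imwrite("pics/l_w.png",cv2.resize(f[130:350,240:400,::-1],None,fx=2.7,fy=2.7,interpolation=cv2.INTER_CUBIC))
s=robot.grab_frame("side")[200:330,280:420,::-1]
cv2.imwrite("pics/l_side.png",cv2.resize(s,None,fx=4.5,fy=4.5,interpolation=cv2.INTER_CUBIC))
cv2.imwrite("pics/l_top.png",robot.grab_frame("top")[:,:,::-1])
st()
E
```

```text
t26.16 jaw 0.5760 ax 0.0900 z 0.2798 F jaw 0.17 ax -0.41 z 0.06 M [-0.03  0.09  0.02] op 0.0005
```

View pics/l_w.png

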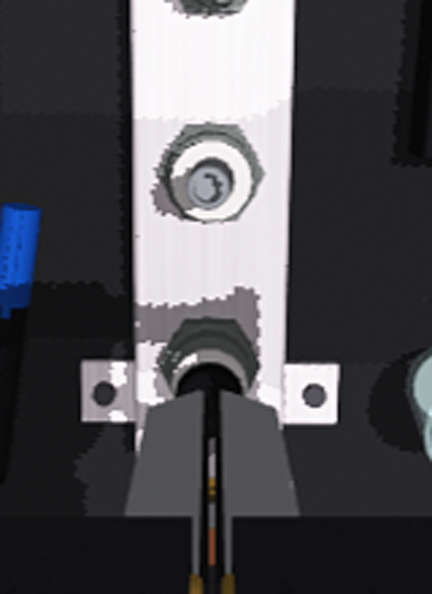

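View pics/l_side.png

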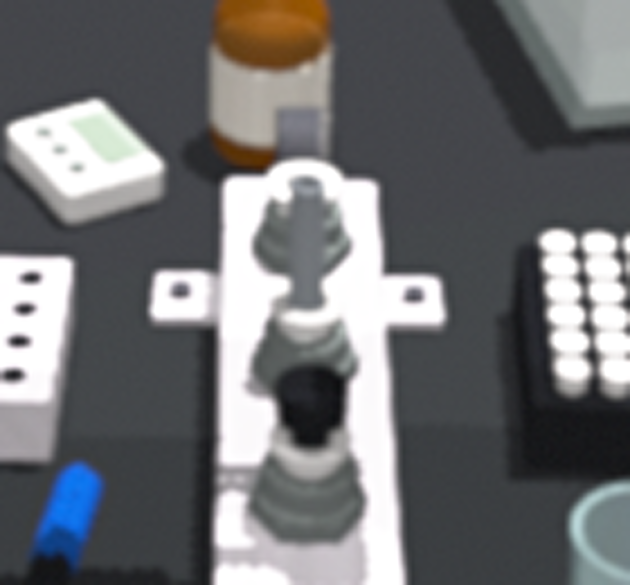

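```bash
python3 - <<'E'
from h import *
a=cv2.imread("pics/a_side.png",0).astype(float)
b=robot.grab_frame("side");cv2.imwrite("pics/m_side.png",b[:,:,::-1]);b=cv2.cvtColor(b,cv2.COLOR_RGB2GRAY).astype(float)
# flange ends left/right of tube: cols
for c in (341,342,343,348,353,354,355):
    print(c,"old",a[258:282,c].astype(int).tolist());print(c,"new",b[258:282,c].astype(int).tolist())
A=cv2.imread("pics/a_side.png");B=cv2.imread("pics/m_side.png")
z=lambda x:cv2.resize(x[205:325,320:380],None,fx=5,fy=5,interpolation=cv2.INTER_NEAREST)
cv2.imwrite("pics/m_cmp.png",np.hstack([z(A),z(B)]))
E
```

```text
341 old [83, 82, 111, 206, 255, 255, 255, 255, 255, 255, 255, 250, 195, 136, 124, 116, 113, 108, 100, 91, 85, 84, 88, 95]
341 new [90, 91, 121, 219, 255, 255, 255, 239, 187, 162, 162, 162, 153, 130, 106, 95, 90, 89, 91, 92, 91, 91, 92, 92]
342 old [85, 82, 106, 207, 255, 255, 255, 255, 255, 255, 255, 255, 239, 175, 145, 143, 140, 118, 101, 93, 88, 85, 86, 86]
342 new [93, 90, 111, 205, 255, 255, 255, 221, 162, 152, 157, 175, 190, 167, 138, 121, 101, 91, 91, 93, 93, 93, 93, 90]
343 old [87, 82, 107, 212, 255, 255, 255, 251, 240, 244, 255, 255, 255, 211, 157, 150, 146, 114, 92, 91, 90, 88, 85, 78]
343 new [95, 93, 106, 175, 243, 253, 241, 188, 144, 138, 154, 198, 230, 202, 163, 143, 121, 98, 90, 93, 94, 95, 93, 83]
348 old [99, 89, 143, 241, 255, 255, 224, 162, 155, 156, 172, 234, 255, 255, 219, 162, 160, 151, 117, 110, 122, 103, 75, 51]
348 new [116, 118, 117, 117, 117, 116, 117, 118, 116, 113, 136, 217, 254, 251, 215, 172, 173, 163, 122, 105, 117, 106, 80, 53]
353 old [97, 98, 147, 234, 255, 255, 255, 255, 253, 254, 255, 255, 255, 220, 144, 115, 104, 115, 136, 136, 113, 89, 80, 65]
353 new [107, 109, 161, 239, 255, 255, 255, 253, 248, 251, 254, 255, 252, 213, 151, 125, 114, 122, 142, 139, 114, 97, 86, 65]
354 old [100, 143, 216, 252, 255, 255, 255, 255, 255, 255, 255, 255, 245, 183, 130, 120, 123, 136, 141, 122, 97, 85, 88, 91]
354 new [109, 157, 232, 255, 255, 255, 255, 254, 254, 255, 255, 254, 237, 183, 140, 130, 130, 143, 145, 126, 101, 93, 94, 91]
355 old [143, 215, 251, 255, 254, 254, 254, 255, 255, 255, 255, 252, 223, 162, 145, 156, 154, 151, 130, 101, 87, 90, 111, 128]
355 new [156, 231, 255, 255, 255, 254, 254, 254, 254, 253, 253, 249, 223, 170, 158, 167, 159, 151, 131, 107, 94, 96, 114, 123]
```

View pics/m_cmp.png

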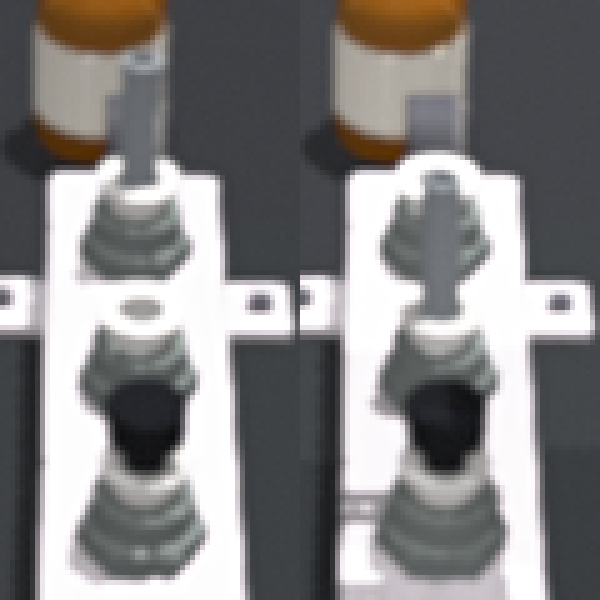

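View pics/l_top.png

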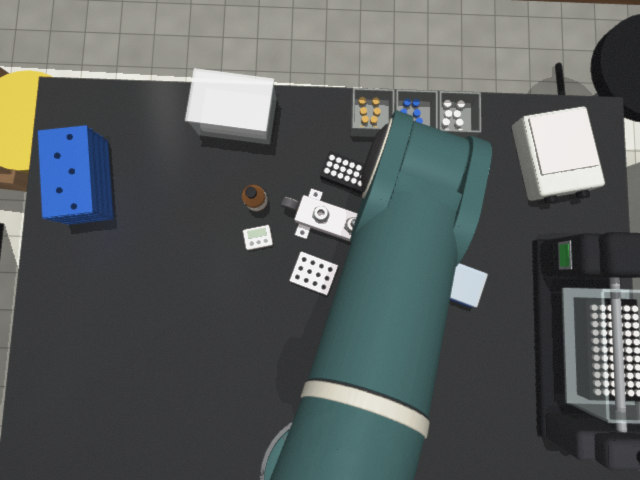

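The middle ring's edge profile in `side` (columns 348–355) matches the picture from the start to about 0.1 px, so the ring is fully up. The plug and the bench items in view haven't moved, and the gripper is clear.

```bash
python3 - <<'E'
from h import *
st(); robot.sign_off()
E
```

```text
t26.21 jaw 0.5760 ax 0.0900 z 0.2799 F jaw -0.07 ax 0.20 z 0.45 M [-0.11  0.08 -0.02] op 0.0004
the job is handed in; nothing more can be done
```

The tube is out of the leaking +y port (port_l) and fully home in the middle port. I handed the job in at about 26 s. I didn't do a pull test on the latch; that it latched is inferred from the tube's height and the ring being up.

**What I did:**
- I pressed the ring onto its stop with the fingertips, at about 14 N. With the ring held there I gripped the tube and drew it straight up.
- I moved it 80 mm along the manifold and set it loosely in the middle port's bush. I then regripped higher and pushed it in, reaching a firm stop at about 22 N.

**Last checks:**
- **Tube home:** a gentle touch on its top, up to 12.6 N, met a firm stop at 0.134 m, the height of a fully home tube. The `side` camera agreed.
- **Rings:** the middle ring's edges match the starting picture to about 0.1 px, so it is fully up. The other two looked up by eye only.
- **Surroundings:** the plug and the bench items I could see were where they started. In the last `top` picture the arm hid the beaker, the marker and part of the tip box. In the last `side` picture I only looked closely around the manifold.
- **Disagreement:** early position estimates from the three cameras differed by up to about 5 mm. I used the close-up wrist camera, which agreed with the given 80 mm port spacing and the fingertip positions.

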